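# Put the microscope kit back in its tray

## Robot

A 7-joint arm with a two-finger parallel gripper is mounted at the origin on the work surface. World frame = base frame: x ahead of the robot, y to its left, z up, the work surface at z = 0. Lengths are in m, angles in rad, forces in N, time in s.
With the tool pointing down it reaches from about 0.4 to 0.85 m from the base axis. Payload 10.4 kg.
Tool frame: the origin (TCP) lies at the very end of the fingers, on their centre line; the grasp point (between the pads) lies 19 mm behind it; z points along the fingers, y is the line along which they close (so a half turn about z gives the same grasp; the last joint's range is limited). The gripper opens to 87 mm and grips with 3 to 60 N. Pads are 19 mm wide; open, the fingers measure 117 mm over their backs; the gripper's body (75 mm by 190 mm) begins 51 mm behind the grasp point.
Start: joints at [1.316, 0.332, -0.065, 1.46, 0.022, 1.35, -0.088], TCP at [0.144, -0.608, 0.223] pointing down, gripper open.
Joint ranges: [-2.6, 2.6], [-0.5, 2.12], [-1.47, 1.34], [0.16, 2.42], [-1.27, 4.41], [0.06, 2.06], [-2.6, 2.6]. Speed limits (rad/s): [2.22, 2.22, 2.79, 2.79, 3.14, 3.14, 3.14].

## Interface

Orientations are given as a unit quaternion [x, y, z, w].
In Python, from bench import * gives the robot as it stands.
- The arm moves only by the tool carry_out, never from a script. Its argument "deltas" is a list of rows, each an object with "hand": the finger opening in mm, from 0 to 87; "dp": the shift along the tool's x, y, z each as a share of 250 mm, from -1 to 1, a list of three; "spin": the turn about the tool's z as a share of pi rad, from -1 to 1. In form: [{"hand": hand, "dp": [dx, dy, dz], "spin": spin}, ...]. A call has 1 to 20 rows; each row is the pose to reach, as a shift and turn from the pose commanded when the call began, along the tool's axes at that moment, turning the shorter way round; what a row does not reach only later rows make up. A row lasts 1/10 s, in which the tool goes at most 50 mm and 8.59 degrees, less where a joint would pass 70% of its speed; a pose out of reach is approached as far as the arm can. A call with a number of a shift or a turn outside -1 to 1 is refused whole. A call with a gripper value outside its range is refused whole. The fingers move at their own pace and stop on an object; "force" is the grip in N (left out, the last holds). Time passes only in rows, so rows that repeat a pose let the fingers close. It gives the time, the measured TCP pose, the force, the opening and the grip force at its end, in the units of the state.
- read_state(): the state, without advancing time (a new reading comes with each control period).
- camera(name): name is "scene" or "top" or "wrist"; returns the picture (400x640x3 uint8, red, green, blue); there is no depth.
- get_calibration(name): a dict with "fx", "fy", "cx", "cy" (pixels), "R" (3x3) and "t" (3): a world point X has camera coordinates R X + t; the wrist camera has in their place "mount" (4x4, takes a point from camera to tool coordinates, whose origin is the TCP and whose axes are the flange's). Camera axes: x right, y down, z forward; pixel columns grow to the right and rows downward; lengths in m; the calibration is good to about 2 mm. A picture is of the moment at which its call begins: read the wrist's pose just before it. get_calibration takes no time and is no camera call.
- close_job(): hands the job in; it is judged then, once.
The state is a dict: "time": time; "joint_positions": joint angles; "joint_vel": joint speeds; "joint_torque": joint torques, N m; "ee_pos": TCP position; "eef_rot": TCP orientation; "ft_force": force on the tool from outside, world axes, zero at the start; "torque": the same for the moment, N m; "width": finger opening in m; "grip_force": force on a finger pad.
Only numpy, scipy, OpenCV 4.12 (cv2) and the standard library are available. Lean on these libraries where they do the work, as an engineer would, in place of code of your own. Each camera call takes 0.05 s, during which the arm holds its last target. There are 200 camera calls.

## Task

Put the microscope kit away in its tray: seat the black lens, the green filter cassette and the yellow cup each fully down in the pocket that matches its shape, and nest the blue cup upright inside the yellow one. Set the pieces down rather than dropping them, and leave the spare eyepiece already in the tray and the other things on the bench where they are.

Things in the scene. Friction and masses are not known exactly. Their poses are not given: they have to be found in the camera images.
- lens: auxiliary microscope lens: black round barrel standing upright, 50 mm diameter, 36 mm high, glass face on top. Origin: centre of its underside, z up.
- cassette: green plastic filter cassette with a paper label on top: box 60 mm (its x) by 30 mm (its y) by 38 mm high. Origin: centre of its underside, z up.
- yellow_cup: yellow plastic sample cup, mouth up, 55 mm high. Upright rim band 60 mm diameter (55 mm inside) over the top 22 mm; below a shoulder at 33 mm height the body tapers from 49 to 34 mm diameter at the foot. Walls 2.5 mm. Origin: centre of its underside, z up. A second cup nested in it rests with its shoulder on this rim, 22 mm higher.
- blue_cup: blue sample cup, same shape and size as the yellow one (55 mm high, 60 mm rim band over the top 22 mm, shoulder at 33 mm, 34 mm foot). Origin: centre of its underside, z up. Nested in the yellow cup its origin is 22 mm above the yellow cup's.
- lens_nest (a point): round pocket, 53 mm diameter, 12 mm deep, blue lined, in one of the four grey 94 mm square inserts of the kit tray; for the lens. Origin: centre of the pocket's floor, 18 mm above the table; z up, x and y along the sides of the square insert. The insert's top is 12 mm above this point (30 mm above the table).
- cassette_nest (a point): rectangular pocket 63 mm (its x) by 33 mm (its y), 12 mm deep, blue lined, in another insert of the tray; for the cassette, either way round. Origin: centre of the pocket's floor, 18 mm above the table; z up, x and y along the sides of the square insert. The insert's top is 12 mm above this point (30 mm above the table).
- cup_nest (a point): smaller round pocket, 42.5 mm diameter, 12 mm deep, blue lined, in another insert of the tray; for the foot of the yellow cup. Origin: centre of the pocket's floor, 18 mm above the table; z up, x and y along the sides of the square insert. The insert's top is 12 mm above this point (30 mm above the table).
- tray_mid (a point): middle of the kit tray, level with the tops of its inserts (30 mm above the table); x and y along its sides. The tray is fixed, 204 mm square, with four inserts in two by two, 95 mm apart; which insert is where varies.
- eyepiece: bystander: black spare eyepiece already standing in the tray's fourth insert, 42 mm diameter, top 64 mm above the table. Origin: underside centre.
- amber_bottle: bystander: amber glass bottle, 44 mm diameter, 90 mm high. Origin: underside centre.
- beaker: bystander: clear beaker, 70 mm rim, 75 mm high. Origin: underside centre.
- watch_dish: bystander: flat white dish, 90 mm diameter, 18 mm high. Origin: underside centre.
- brush: bystander: lens brush, 170 mm long, lying flat. Origin: on its underside.
- forceps: bystander: steel forceps, 120 mm long, lying flat. Origin: underside centre.
- dust_cap: bystander: black rubber cap, 44 mm diameter, 15 mm high. Origin: underside centre.

How it is judged:
At the end, for the whole second after the job is handed in: Lens, cassette, yellow cup: upright (0.08 rad), underside centre within 5 mm of own pocket's floor centre, cassette in line within 0.12 rad either way; blue cup upright in the yellow cup, 18 to 26 mm above it, within 5 mm sideways; all four under 0.02 m/s (distance between lens and lens_nest below 0.005 m and angle between each of lens, cassette, yellow_cup, blue_cup's own z axis and vertical below 0.08 rad and distance between cassette and cassette_nest below 0.005 m and distance between yellow_cup and cup_nest below 0.005 m and angle between the x axis of cassette and the x axis of cassette_nest, either way round below 0.12 rad and z of blue_cup in the frame of yellow_cup between 0.018 and 0.026 m and horizontal distance between blue_cup and yellow_cup below 0.005 m and linear speed of each of lens, cassette, yellow_cup, blue_cup below 0.02 m/s); the robot touches nothing.
It fails at once if the spare eyepiece or another bystander is pushed more than 15 mm from its place (distance of any of eyepiece, amber_bottle, beaker, watch_dish, brush, forceps, dust_cap from where it was at the start of the episode above 0.015 m).
It fails at once if a kit piece is dropped: faster than 0.6 m/s while not touched by the fingers (a free fall of about 18 mm) ((linear speed of lens above 0.6 m/s and contact force between the fingers and lens below 0.05 N) or (linear speed of cassette above 0.6 m/s and contact force between the fingers and cassette below 0.05 N) or (linear speed of yellow_cup above 0.6 m/s and contact force between the fingers and yellow_cup below 0.05 N) or (linear speed of blue_cup above 0.6 m/s and contact force between the fingers and blue_cup below 0.05 N)).
It also fails if it takes over 72 s, if anything falls off the work surface, if the arm or the gripper's body presses on something with over 40 N, if the wrist force passes 120 N, or if a joint passes its speed limit or range.

## Working session

There is one attempt and no reset: what is moved stays moved. The work goes in short steps, Python scripts to look and compute and a tool call to move; the robot and the scene stay as the last step left them, time stands still between calls to the robot, and variables do not carry over. Pictures are saved under pics/ and viewed, at most 10 in all, crops included, and the job is handed in when it is done.

Besides the shell and the picture viewer there is one more tool, called after "Call:" as name(argument=value, ...), one argument or row to a line, values as JSON. carry_out: Moves the arm, as the interface text tells. Its arguments: {"type":"object","properties":{"deltas":{"type":"array","items":{"type":"object","properties":{"hand":{"type":"number"},"dp":{"type":"array","items":{"type":"number","minimum":-1,"maximum":1}},"spin":{"type":"number","minimum":-1,"maximum":1}}}},"force":{"type":"number"}},"required":["deltas"]}

```bash
mkdir -p pics
python3 - <<'E'
from bench import *
import cv2
s=read_state();print(s)
for n in("top","scene"):
    cv2.imwrite(f"pics/{n}0.png",camera(n)[:,:,::-1]);print(n,get_calibration(n))
print(get_calibration("wrist"))
E
```

```text
{'time': 0.0, 'joint_positions': array([ 1.31638313,  0.33288631, -0.0646494 ,  1.46093935,  0.02163956,
        1.34990356, -0.08845446]), 'joint_vel': array([-1.32223526e-03,  5.09906839e-04,  8.91229300e-04, -1.02334156e-03,
        4.32256260e-04,  1.22307202e-05, -1.72366355e-03]), 'joint_torque': array([-1.13784794e-03, -6.23242950e+01,  2.40759202e-02, -3.89909542e+01,
       -6.14338880e-02,  3.93756072e-02,  1.21135731e-04]), 'ee_pos': array([ 0.14345142, -0.60791694,  0.22174576]), 'eef_rot': array([ 9.93288508e-01,  1.15660803e-01, -1.43446682e-04, -7.06008525e-04]), 'ft_force': array([-0.70468435, -0.15014377, -0.22199761]), 'torque': array([-0.00495089,  0.03924494,  0.02007619]), 'grip_force': 0.0, 'width': 0.08695678405985073}
top {'fx': 396.2210925454425, 'fy': 396.2210925454425, 'cx': 320.6119101528153, 'cy': 205.4358940693096, 'R': array([[ 0.01286281, -0.99971404, -0.02015888],
       [-0.998893  , -0.01193473, -0.04550097],
       [ 0.04524737,  0.02072184, -0.99876087]]), 't': array([-0.00422419,  0.59487016,  1.08515212])}
scene {'fx': 399.89302075633987, 'fy': 399.89302075633987, 'cx': 319.15776507968195, 'cy': 206.85634749690038, 'R': array([[ 0.71595585,  0.69799416,  0.01453865],
       [ 0.40112004, -0.39421941, -0.82685777],
       [-0.57141048,  0.5978254 , -0.56222314]]), 't': array([-0.43058772, -0.21033836,  1.78915263])}
{'fx': 323.7839124338857, 'fy': 323.7839124338857, 'cx': 320.02128218557044, 'cy': 198.18573704441135, 'mount': array([[-4.38600031e-04, -9.62312606e-01, -2.71945319e-01,
         7.47020979e-02],
       [ 9.99999809e-01, -3.03950420e-04, -5.37257370e-04,
        -2.73896234e-04],
       [ 4.34351646e-04, -2.71945503e-01,  9.62312556e-01,
        -1.62996202e-01],
       [ 0.00000000e+00,  0.00000000e+00,  0.00000000e+00,
         1.00000000e+00]])}
```

View pics/top0.png

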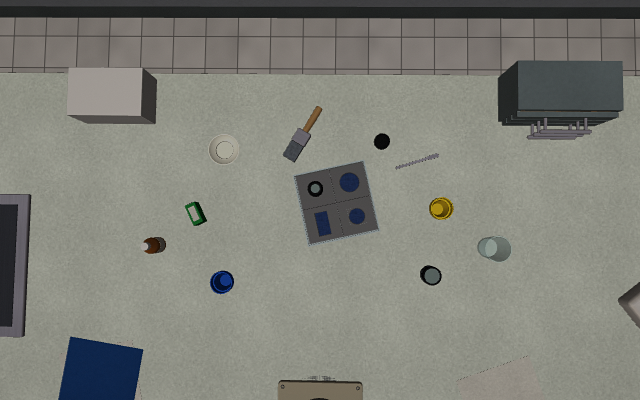

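View pics/scene0.png

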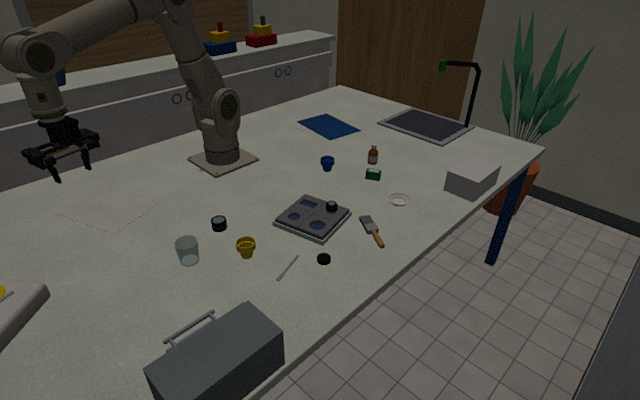

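The top view shows these pixels: lens (431,275), yellow cup (441,208), blue cup (222,281), cassette (196,213). The tray is centred near (337,203), with the lens pocket at (349,182), cup pocket at (357,216), cassette pocket at (322,223) and eyepiece at (315,188).

```bash
cat > h.py <<'E'
from bench import *
import numpy as np,cv2
from scipy.spatial.transform import Rotation as Ro
def cam(n,st=None):
    c=get_calibration(n)
    K=(c['fx'],c['fy'],c['cx'],c['cy'])
    if n=='wrist':
        st=st or read_state(); T=np.eye(4);T[:3,:3]=Ro.from_quat(st['eef_rot']).as_matrix();T[:3,3]=st['ee_pos']
        M=T@c['mount'];return K,M[:3,:3],M[:3,3]
    R=c['R'];return K,R.T,-R.T@c['t']
def px2w(C,u,v,z):
    K,R,o=C;d=R@np.array([(u-K[2])/K[0],(v-K[3])/K[1],1]);return o+d*(z-o[2])/d[2]
def w2px(C,X):
    K,R,o=C;p=R.T@(np.array(X)-o);return np.array([K[0]*p[0]/p[2]+K[2],K[1]*p[1]/p[2]+K[3]])
def go(x,y,z,yaw=None):
    "shares for dp/spin to reach world TCP from current; yaw = tool y axis direction (mod pi)"
    s=read_state();R=Ro.from_quat(s['eef_rot']).as_matrix()
    d=R.T@(np.array([x,y,z])-s['ee_pos'])/.25
    ty=np.arctan2(R[1,1],R[0,1]);sp=0
    if yaw is not None: sp=-((yaw-ty+np.pi/2)%np.pi-np.pi/2)/np.pi
    print('dp',d.round(4),'spin',round(sp,4),'tool-y yaw',round(ty,3),'pos',s['ee_pos'].round(4),'t',s['time'])
E
python3 - <<'E'
from h import *
C=cam('top')
for n,u,v,z in [('lens',431,275,.036),('ycup',441,208,.055),('bcup',222,281,.055),('cas',196,213,.038),('lp',349,182,.018),('cp',357,216,.018),('kp',322,223,.018),('eye',315,188,.064),
 ('c1',295,176,.03),('c2',363,162,.03),('c3',379,230,.03),('c4',309,245,.03),('bottle',152,245,.09),('beaker',487,247,.075),('dish',224,149,.018),('cap',382,141,.015),('fo1',396,168,.005),('fo2',438,155,.005)]:
    print(n,px2w(C,u,v,z)[:2].round(4))
im=cv2.imread('pics/top0.png');cv2.imwrite('pics/crop.png',cv2.resize(im[120:300,130:520],None,fx=2,fy=2,interpolation=cv2.INTER_CUBIC))
go(0.33,-.25,.2)
E
```

```text
lens [ 0.4108 -0.2955]
ycup [ 0.59  -0.317]
bcup [0.3888 0.2619]
cas [0.5691 0.3421]
lp [ 0.6605 -0.0746]
cp [ 0.5668 -0.0975]
kp [ 0.5463 -0.0014]
eye [0.6387 0.0176]
c1 [0.6741 0.0741]
c2 [ 0.7146 -0.1118]
c3 [ 0.5293 -0.1566]
c4 [0.486 0.033]
bottle [0.4836 0.437 ]
beaker [ 0.4898 -0.4294]
dish [0.7492 0.275 ]
cap [ 0.7762 -0.1653]
fo1 [ 0.7025 -0.2061]
fo2 [ 0.7402 -0.3229]
dp [ 1.0551 -1.222   0.0888] spin 0 tool-y yaw -1.339 pos [ 0.1435 -0.6079  0.2218] t 0.1
```

Call:
carry_out(
  deltas=[
    {"dp": [0.66, -0.48, 0.1], "spin": 0, "hand": 80},
    {"dp": [0.66, -0.48, 0.1], "spin": 0, "hand": 80},
    {"dp": [0.66, -0.48, 0.1], "spin": 0, "hand": 80},
    {"dp": [0.66, -0.48, 0.1], "spin": 0, "hand": 80},
    {"dp": [0.66, -0.48, 0.1], "spin": 0, "hand": 80},
  ],
)

```text
time: 0.6
ee_pos: [0.2814, -0.4483, 0.1969]
eef_rot: [0.993, 0.12, 0.001, -0.001]
ft_force: [0.9, 0.5, -0.1]
width: 0.0805
grip_force: 0.0
```

Call:
carry_out(
  deltas=[
    {"dp": [0.66, -0.48, 0.18], "spin": 0, "hand": 80},
    {"dp": [0.66, -0.48, 0.18], "spin": 0, "hand": 80},
    {"dp": [0.66, -0.48, 0.18], "spin": 0, "hand": 80},
    {"dp": [0.66, -0.48, 0.18], "spin": 0, "hand": 80},
    {"dp": [0.66, -0.48, 0.18], "spin": 0, "hand": 80},
    {"dp": [0.66, -0.48, 0.18], "spin": 0, "hand": 80},
    {"dp": [0.66, -0.48, 0.18], "spin": 0, "hand": 80},
  ],
)

```text
time: 1.3
ee_pos: [0.4087, -0.3002, 0.1525]
eef_rot: [0.993, 0.115, -0.0, 0.0]
ft_force: [-1.2, -0.6, -0.4]
width: 0.08
grip_force: 0.0
```

Run:
```python
from h import *
go(.4108,-.2955,.15,-1.356)
C=cam('wrist');im=camera('wrist')[:,:,::-1];np.save('lens.npy',im)
cv2.imwrite('pics/w_lens.png',im);print(w2px(C,[.4108,-.2955,.036]))
```

```text
dp [ 0.0124 -0.0165  0.0102] spin 0.005 tool-y yaw -1.34 pos [ 0.4087 -0.3002  0.1525] t 1.3
[315.82787786 190.12192722]
```

View pics/w_lens.png

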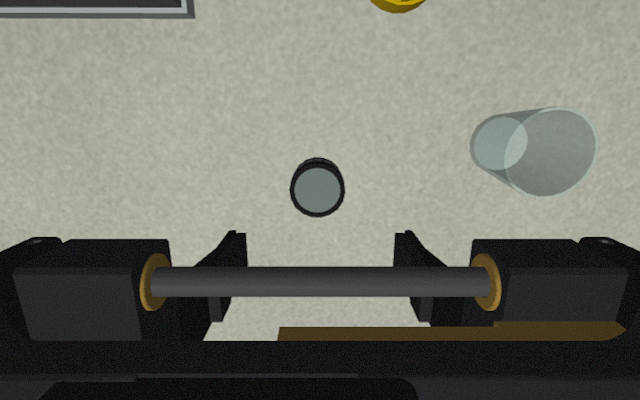

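The lens top is at about (318,191), 55 px wide, which fits a 50 mm diameter. I'll fit the glass disc to get its centre.

```bash
cat >> h.py <<'E'
def blob(mask,u,v):
    n,l,s,c=cv2.connectedComponentsWithStats(mask.astype(np.uint8));k=l[int(v),int(u)]
    cs,_=cv2.findContours((l==k).astype(np.uint8),0,1);e=cv2.fitEllipse(max(cs,key=len))
    return k,s[k],c[k],e
E
python3 - <<'E'
from h import *
im=np.load('lens.npy').astype(int);C=cam('wrist')
print(im[191,285:350:3].tolist())
g=im.max(2);k,s,c,e=blob(g>70,318,191);print(s,c,e)
for p in(c,e[0]):print(px2w(C,*p,.036))
X=px2w(C,*c,.036);go(X[0],X[1],.018,-1.34)
E
```

```text
[[161, 177, 173], [168, 182, 181], [23, 17, 20], [88, 90, 83], [114, 121, 110], [117, 122, 112], [120, 122, 111], [118, 123, 111], [117, 122, 113], [119, 121, 112], [116, 118, 109], [117, 122, 111], [113, 117, 108], [118, 121, 112], [120, 124, 113], [114, 119, 110], [121, 127, 115], [120, 125, 114], [111, 115, 105], [26, 18, 25], [135, 146, 146], [176, 190, 188]]
[ 294  168   47   45 1634] [316.85985312 189.78947368] ((316.8647766113281, 189.7976531982422), (43.93931579589844, 45.53622817993164), 89.56573486328125)
[ 0.41110693 -0.29677586  0.036     ]
[ 0.41110059 -0.29678182  0.036     ]
dp [ 0.0138 -0.013   0.5386] spin -0.0005 tool-y yaw -1.341 pos [ 0.4085 -0.3007  0.1527] t 1.35
```

Call:
carry_out(
  deltas=[
    {"dp": [0.014, -0.013, 0.2], "spin": 0, "hand": 75},
    {"dp": [0.014, -0.013, 0.4], "spin": 0, "hand": 75},
    {"dp": [0.014, -0.013, 0.5], "spin": 0, "hand": 75},
    {"dp": [0.014, -0.013, 0.55], "spin": 0, "hand": 75},
    {"dp": [0.014, -0.013, 0.55], "spin": 0, "hand": 75},
    {"dp": [0.014, -0.013, 0.55], "spin": 0, "hand": 75},
    {"dp": [0.014, -0.013, 0.55], "spin": 0, "hand": 75},
    {"dp": [0.014, -0.013, 0.55], "spin": 0, "hand": 40},
    {"dp": [0.014, -0.013, 0.55], "spin": 0, "hand": 40},
    {"dp": [0.014, -0.013, 0.55], "spin": 0, "hand": 40},
    {"dp": [0.014, -0.013, 0.55], "spin": 0, "hand": 40},
    {"dp": [0.014, -0.013, 0.55], "spin": 0, "hand": 40},
    {"dp": [0.014, -0.013, 0.55], "spin": 0, "hand": 40},
    {"dp": [0.014, -0.013, 0.55], "spin": 0, "hand": 40},
  ],
  force=20,
)

```text
time: 2.75
ee_pos: [0.4124, -0.2952, 0.0153]
eef_rot: [0.993, 0.116, 0.0, 0.0]
ft_force: [-0.2, 0.4, 3.0]
width: 0.0495
grip_force: 20.0
```

Run:
```python
from h import *
s=read_state();print(s['width'],s['grip_force'],s['ft_force']);go(.6605,-.0746,.15,-1.356)
```

```text
0.04946470351867358 20.000491440296173 [-0.20274047  0.38195176  2.99885607]
dp [ 1.1684 -0.6306 -0.5388] spin 0.0054 tool-y yaw -1.339 pos [ 0.4124 -0.2952  0.0153] t 2.75
```

Call:
carry_out(
  deltas=[
    {"dp": [0, 0, -0.1], "spin": 0, "hand": 40},
    {"dp": [0, 0, -0.3], "spin": 0, "hand": 40},
    {"dp": [0.1, -0.13, -0.5], "spin": 0, "hand": 40},
    {"dp": [0.2, -0.3, -0.58], "spin": 0, "hand": 40},
    {"dp": [0.3, -0.45, -0.58], "spin": 0, "hand": 40},
    {"dp": [0.4, -0.6, -0.58], "spin": 0, "hand": 40},
    {"dp": [0.5, -0.72, -0.58], "spin": 0, "hand": 40},
    {"dp": [0.55, -0.79, -0.58], "spin": 0, "hand": 40},
    {"dp": [0.55, -0.79, -0.58], "spin": 0, "hand": 40},
    {"dp": [0.55, -0.79, -0.58], "spin": 0, "hand": 40},
    {"dp": [0.55, -0.79, -0.58], "spin": 0, "hand": 40},
    {"dp": [0.55, -0.79, -0.58], "spin": 0, "hand": 40},
  ],
)

```text
time: 3.95
ee_pos: [0.5003, -0.0725, 0.1599]
eef_rot: [0.993, 0.115, -0.0, 0.0]
ft_force: [-0.5, -0.9, -1.5]
width: 0.0495
grip_force: 20.0
```

Run:
```python
from h import *
s=read_state();print(s['joint_vel'].round(3));go(.6605,-.0746,.15,-1.356)
C=cam('wrist',s);im=camera('wrist')[:,:,::-1];np.save('tray.npy',im);np.save('tray_s.npy',s,allow_pickle=True)
cv2.imwrite('pics/w_tray.png',im)
for p in([.6605,-.0746,.018],[.5668,-.0975,.018],[.5463,-.0014,.018]):print(w2px(C,p))
```

```text
[-0.002  0.    -0.007 -0.002  0.001 -0.001 -0.003]
dp [0.622  0.1541 0.0393] spin 0.0047 tool-y yaw -1.341 pos [ 0.5003 -0.0725  0.1599] t 3.95
[366.3998255    6.37299286]
[363.40106556 124.27934141]
[256.40524022 122.18544441]
```

View pics/w_tray.png

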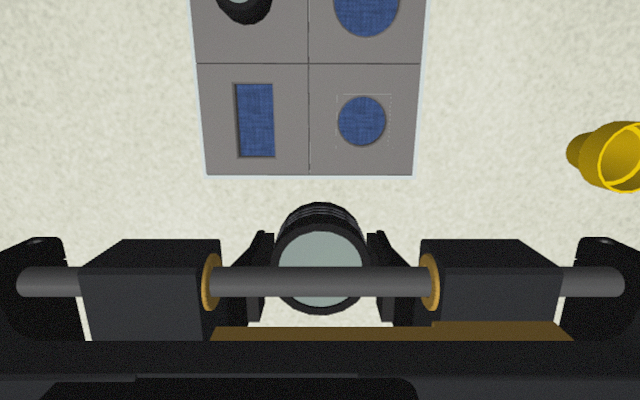

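The cassette pocket is at about (255,120) and the cup pocket at (362,121). The lens pocket is cut off at the top near (366,0), so I'll move 70 mm forward and look again.

Call:
carry_out(
  deltas=[
    {"dp": [0.15, 0, 0], "spin": 0.005, "hand": 40},
    {"dp": [0.28, 0.0, 0], "spin": 0.005, "hand": 40},
    {"dp": [0.28, 0, 0], "spin": 0.005, "hand": 40},
    {"dp": [0.28, 0, 0], "spin": 0.005, "hand": 40},
    {"dp": [0.28, 0, 0], "spin": 0.005, "hand": 40},
    {"dp": [0.28, 0, 0], "spin": 0.005, "hand": 40},
    {"dp": [0.28, 0, 0], "spin": 0.005, "hand": 40},
  ],
)

```text
time: 4.7
ee_pos: [0.5685, -0.0556, 0.1603]
eef_rot: [0.994, 0.107, 0.0, 0.0]
ft_force: [-0.3, -0.4, -1.2]
width: 0.0495
grip_force: 20.0
```

Run:
```python
from h import *
s=read_state();C=cam('wrist',s);im=camera('wrist')[:,:,::-1]
np.save('tray2.npy',im);np.save('tray2_s.npy',s,allow_pickle=True)
print(s['ee_pos'],s['joint_vel'].round(3))
for p in([.6605,-.0746,.018],[.5668,-.0975,.018],[.5463,-.0014,.018]):print(w2px(C,p))
cv2.imwrite('pics/w_tray2.png',im)
```

```text
[ 0.56847437 -0.0555934   0.16031874] [-0.003  0.003 -0.    -0.004  0.001 -0.    -0.   ]
[362.92555996  93.79953234]
[361.81821438 197.20954335]
[261.43002508 196.75723848]
```

View pics/w_tray2.png

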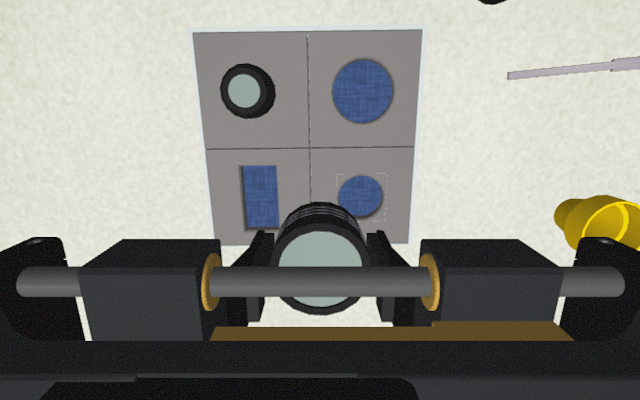

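The whole tray is in view: lens pocket (363,91), cup pocket (361,196), cassette pocket (260,197), eyepiece (247,91). The tray divider lines cross at about (309,148). Next I'll fit these positions with the model.

```bash
cat > fit.py <<'E'
from h import *
from scipy.optimize import minimize
# fit tray pose by matching the predicted visible blue mask (floor seen through the rim; walls tested as blue too)
def rect(a,b):
    return np.array([[a,b],[-a,b],[-a,-b],[a,-b]])/2
th=np.linspace(0,2*np.pi,90)
circ=lambda d:np.c_[np.cos(th),np.sin(th)]*d/2
SH={'lens':circ(.053),'cup':circ(.0425),'cas':rect(.063,.033)}
def poly(C,P):
    q=np.array([w2px(C,p) for p in P]);return q
def pred(C,sh,x,y,yaw,mode,S=4):
    c,s=np.cos(yaw),np.sin(yaw);xy=sh@np.array([[c,s],[-s,c]])+[x,y]
    m=[]
    for z in(.03,.018):
        im=np.zeros((400*S,640*S),np.uint8)
        q=poly(C,np.c_[xy,np.full(len(xy),z)])
        cv2.fillPoly(im,[np.round(q*S+S/2-.5).astype(np.int32)],1);m.append(im)
    r=m[0] if mode=='rim' else m[0]&m[1]
    return cv2.resize(r.astype(np.float32),(640,400),interpolation=cv2.INTER_AREA)
def fit(C,im,name,x,y,yaw,mode):
    im=im.astype(int);mask=((im[:,:,0]-im[:,:,2])>30).astype(np.float32)
    u,v=w2px(C,[x,y,.024]).astype(int);sl=np.s_[max(v-45,0):v+45,max(u-45,0):u+45]
    f=lambda p:np.abs(pred(C,SH[name],p[0]/1e3,p[1]/1e3,p[2]/100 if name=='cas' else yaw,mode)[sl]-mask[sl]).sum()
    p0=np.array([x*1e3,y*1e3,yaw*100])
    r=minimize(f,p0,method='Nelder-Mead',options=dict(initial_simplex=p0+np.r_[[[0,0,0]],4*np.eye(3)],xatol=.05,fatol=.5))
    return r.x,r.fun,mask[sl].sum()
E
python3 - <<'E'
from fit import *
for f in('tray2','tray'):
    im=np.load(f+'.npy');s=np.load(f+'_s.npy',allow_pickle=True).item();C=cam('wrist',s)
    for n,x,y in(('lens',.6605,-.0746),('cup',.5668,-.0975),('cas',.5463,-.0014)):
        if f=='tray' and n=='lens':continue
        for m in('rim','floor'):
            r,e,a=fit(C,im,n,x,y,.215,m);print(f,n,m,r.round(2),e.round(1),a)
im=np.load('tray2.npy');g=im.max(2)
print(blob((g>90)&(np.arange(400)[:,None]<275),320,255)[1:])
go(.6605,-.0746,.15,-1.356)
E
```

```text
tray2 lens rim [660.49 -71.33  19.07] 270.8 2870.0
tray2 lens floor [661.9  -73.15  20.69] 49.3 2870.0
tray2 cup rim [569.55 -93.71  20.16] 221.7 1337.0
tray2 cup floor [569.06 -94.45  18.79] 38.1 1337.0
tray2 cas rim [548.16  -2.4   22.03] 289.6 1985.0
tray2 cas floor [547.58  -1.59  22.97] 53.9 1985.0
tray cup rim [568.79 -93.38  19.14] 177.2 1714.0
tray cup floor [569.15 -94.47  18.17] 35.4 1714.0
tray cas rim [548.6   -2.93  21.22] 285.0 2488.0
tray cas floor [547.68  -1.58  22.92] 67.9 2488.0
(array([ 278,  231,   84,   36, 2357], dtype=int32), array([320.03563852, 251.2409843 ]), ((320.0864562988281, 251.00656127929688), (36.9359245300293, 88.94913482666016), 89.8982925415039))
dp [0.3429 0.1533 0.0415] spin 0.0002 tool-y yaw -1.355 pos [ 0.5686 -0.0555  0.1603] t 4.75
```

Run:
```python
from fit import *
def circfit(P):
    A=np.c_[2*P,np.ones(len(P))];s=np.linalg.lstsq(A,(P**2).sum(1),rcond=None)[0];return s[:2],np.sqrt(s[2]+s[:2]@s[:2])
im=np.load('tray2.npy');s=np.load('tray2_s.npy',allow_pickle=True).item();C=cam('wrist',s)
g=im.max(2)>90
pts=[]
for v in list(range(234,264))+list(range(300,308)):
    row=np.where(g[v,276:366])[0]+276
    if len(row)>5: pts+=[[row[0]-.5,v],[row[-1]+.5,v]]
pts=np.array(pts)
z=s['ee_pos'][2]+.0207
P=np.array([px2w(C,*p,z)[:2] for p in pts])
for sel in(pts[:,1]<264,pts[:,1]<400):
    c,r=circfit(P[sel]);R=Ro.from_quat(s['eef_rot']).as_matrix();d=R.T@np.r_[c-s['ee_pos'][:2],0]
    print('held lens centre offset in tool mm',(d*1e3).round(2),'r',r*1e3)
print(pts[pts[:,1]>=300][:8].tolist())
```

```text
held lens centre offset in tool mm [ 9.6  -0.09  0.  ] r 19.300168297540292
held lens centre offset in tool mm [-6.25 -0.07 -0.  ] r 25.307474227603663
[[275.5, 300.0], [365.5, 300.0], [275.5, 301.0], [365.5, 301.0], [275.5, 302.0], [365.5, 302.0], [275.5, 303.0], [365.5, 303.0]]
```

Run:
```python
from fit import *
from scipy.optimize import least_squares
im=np.load('tray2.npy');s=np.load('tray2_s.npy',allow_pickle=True).item();C=cam('wrist',s)
g=(im.max(2)>90).astype(np.uint8);n,l,st,c=cv2.connectedComponentsWithStats(g)
R=Ro.from_quat(s['eef_rot']).as_matrix();z=s['ee_pos'][2]+.0207;P=[]
for seed,r0,r1 in((250,231,264),(302,299,320)):
    k=l[seed,320];print(st[k])
    for v in range(r0,r1):
        u=np.where(l[v]==k)[0]
        if len(u)>12:P+=[[u[0]-.5,v],[u[-1]+.5,v]]
P=np.array([(R.T@(px2w(C,*p,z)-s['ee_pos']))[:2]*1e3 for p in P])
for sel in(slice(None),P[:,0]>0):
    q=P[sel]
    for rr in(None,19.3):
        f=lambda p:np.hypot(*(q-p[:2]).T)-(rr or p[2])
        r=least_squares(f,[0,0,19.3],loss='soft_l1');print(r.x.round(2),np.abs(r.fun).mean().round(2),len(q))
```

```text
[ 278  231   84   36 2357]
[     0      0    640    341 164125]
[-112.88   29.97  127.92] 5.42 108
[-0.6  -0.24 19.3 ] 27.45 108
[-1.79 -0.36 20.57] 0.1 66
[ 0.05 -0.35 19.3 ] 0.45 66
```

Call:
carry_out(
  deltas=[
    {"dp": [0.16, 0.07, 0], "spin": -0.0035, "hand": 40},
    {"dp": [0.31, 0.13, 0], "spin": -0.0035, "hand": 40},
    {"dp": [0.356, 0.151, 0.1], "spin": -0.0035, "hand": 40},
    {"dp": [0.356, 0.151, 0.25], "spin": -0.0035, "hand": 40},
    {"dp": [0.356, 0.151, 0.38], "spin": -0.0035, "hand": 40},
    {"dp": [0.356, 0.151, 0.4], "spin": -0.0035, "hand": 40},
    {"dp": [0.356, 0.151, 0.4], "spin": -0.0035, "hand": 40},
    {"dp": [0.356, 0.151, 0.4], "spin": -0.0035, "hand": 40},
    {"dp": [0.356, 0.151, 0.4], "spin": -0.0035, "hand": 40},
  ],
)

```text
time: 5.65
ee_pos: [0.6652, -0.073, 0.0625]
eef_rot: [0.994, 0.113, 0.002, 0.0]
ft_force: [0.0, 0.3, -1.7]
width: 0.0497
grip_force: 20.0
```

Run:
```python
from h import *
s=read_state();print(s['joint_vel'].round(3),s['ft_force']);go(.6635,-.0731,.034,-1.344)
```

```text
[-0.003  0.002  0.003  0.005  0.001 -0.004  0.   ] [ 0.01706109  0.29839079 -1.69606765]
dp [-0.007  -0.0011  0.1138] spin 0.0 tool-y yaw -1.344 pos [ 0.6652 -0.073   0.0625] t 5.65
```

Call:
carry_out(
  deltas=[
    {"dp": [-0.007, -0.001, 0.03], "spin": 0, "hand": 40},
    {"dp": [-0.007, -0.001, 0.05], "spin": 0, "hand": 40},
    {"dp": [-0.007, -0.001, 0.06], "spin": 0, "hand": 40},
    {"dp": [-0.007, -0.001, 0.07], "spin": 0, "hand": 40},
    {"dp": [-0.007, -0.001, 0.08], "spin": 0, "hand": 40},
    {"dp": [-0.007, -0.001, 0.085], "spin": 0, "hand": 40},
    {"dp": [-0.007, -0.001, 0.085], "spin": 0, "hand": 40},
  ],
)

```text
time: 6.35
ee_pos: [0.6626, -0.0728, 0.0388]
eef_rot: [0.994, 0.113, 0.0, -0.0]
ft_force: [3.4, 0.1, -0.4]
width: 0.0497
grip_force: 20.0
```

Run:
```python
from h import *
for i in range(4):
    s=read_state();print(s['ee_pos'].round(4),s['ft_force'].round(2));camera('top')
```

```text
[ 0.6626 -0.0728  0.0388] [ 3.42  0.15 -0.43]
[ 0.6626 -0.0729  0.0388] [ 4.04  1.   -0.97]
[ 0.6625 -0.0729  0.0389] [ 4.26  0.56 -1.24]
[ 0.6625 -0.0729  0.0388] [ 4.05  0.84 -0.68]
```

Call:
carry_out(
  deltas=[
    {"dp": [0.004, 0, 0.008], "spin": 0, "hand": 40},
    {"dp": [0.004, 0, 0.016], "spin": 0, "hand": 40},
    {"dp": [0.004, 0, 0.022], "spin": 0, "hand": 40},
    {"dp": [0.004, 0, 0.025], "spin": 0, "hand": 40},
    {"dp": [0.004, 0, 0.025], "spin": 0, "hand": 40},
  ],
)

```text
time: 7.05
ee_pos: [0.6626, -0.0729, 0.0335]
eef_rot: [0.994, 0.113, -0.001, 0.0]
ft_force: [-4.2, 0.4, 11.2]
width: 0.0495
grip_force: 20.0
```

Call:
carry_out(
  deltas=[
    {"dp": [0, 0, 0.02], "spin": 0, "hand": 62},
    {"dp": [0, 0, 0.02], "spin": 0, "hand": 62},
    {"dp": [0, 0, 0.02], "spin": 0, "hand": 62},
    {"dp": [0, 0, 0.0], "spin": 0, "hand": 62},
    {"dp": [0, 0, -0.1], "spin": 0, "hand": 62},
    {"dp": [0, 0, -0.3], "spin": 0, "hand": 62},
    {"dp": [0, -0.1, -0.48], "spin": 0, "hand": 62},
    {"dp": [0, -0.3, -0.48], "spin": 0, "hand": 80},
    {"dp": [0, -0.5, -0.48], "spin": 0, "hand": 80},
    {"dp": [-0.05, -0.7, -0.48], "spin": 0, "hand": 80},
    {"dp": [-0.1, -0.9, -0.48], "spin": 0, "hand": 80},
    {"dp": [-0.15, -1, -0.48], "spin": 0, "hand": 80},
    {"dp": [-0.15, -1, -0.48], "spin": 0, "hand": 80},
  ],
)

```text
time: 8.35
ee_pos: [0.5667, 0.1679, 0.1526]
eef_rot: [0.993, 0.117, -0.001, -0.001]
ft_force: [-0.6, -0.0, 1.5]
width: 0.08
grip_force: 0.0
```

Call:
carry_out(
  deltas=[
    {"dp": [0, -0.2, 0], "spin": 0, "hand": 80},
    {"dp": [-0.05, -0.4, 0], "spin": 0, "hand": 80},
    {"dp": [-0.1, -0.6, 0], "spin": 0, "hand": 80},
    {"dp": [-0.1, -0.73, 0], "spin": 0, "hand": 80},
    {"dp": [-0.1, -0.73, 0], "spin": 0, "hand": 80},
    {"dp": [-0.1, -0.73, 0], "spin": 0, "hand": 80},
    {"dp": [-0.1, -0.73, 0], "spin": 0, "hand": 80},
  ],
)

```text
time: 9.05
ee_pos: [0.5058, 0.3326, 0.152]
eef_rot: [0.994, 0.112, -0.0, 0.001]
ft_force: [0.0, -0.4, -0.6]
width: 0.08
grip_force: 0.0
```

Run:
```python
from h import *
s=read_state();C=cam('wrist',s);im=camera('wrist')[:,:,::-1]
np.save('cas.npy',im);np.save('cas_s.npy',s,allow_pickle=True)
print(s['ee_pos'],s['joint_vel'].round(3),w2px(C,[.5691,.3421,.038]))
cv2.imwrite('pics/w_cas.png',im)
```

```text
[0.50575794 0.33261518 0.15202669] [ 0.012 -0.007  0.001 -0.001 -0.001 -0.002 -0.003] [326.17441972 120.11200811]
```

View pics/w_cas.png

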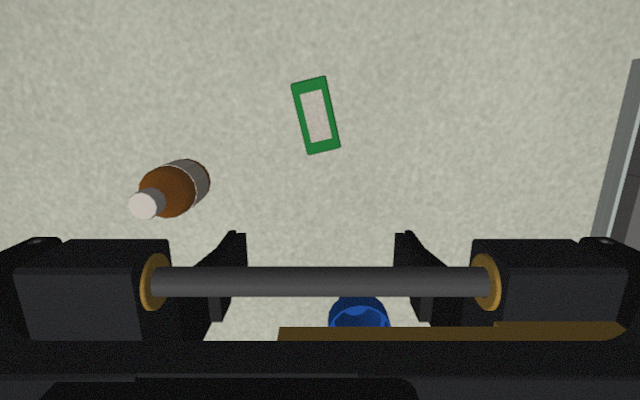

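Run:
```python
from h import *
im=np.load('cas.npy').astype(int);s=np.load('cas_s.npy',allow_pickle=True).item();C=cam('wrist',s)
g=((im[:,:,1]-im[:,:,2]>40)).astype(np.uint8);g[:60]=0;g[170:]=0
cs,_=cv2.findContours(g,0,1);c=max(cs,key=cv2.contourArea)
P=np.array([px2w(C,*p[0],.038)[:2]*1e3 for p in c],np.float32)
r=cv2.minAreaRect(P);print(r);b=cv2.boxPoints(r);
e=b[1]-b[0] if np.linalg.norm(b[1]-b[0])>np.linalg.norm(b[2]-b[1]) else b[2]-b[1]
a=np.arctan2(e[1],e[0]);print('long axis yaw',a)
M=cv2.moments(cv2.convexHull(P));print(M['m10']/M['m00'],M['m01']/M['m00'])
x,y=np.array(r[0])/1e3;go(x,y,.0155,a+np.pi/2)
print(px2w(C,188,170,.06))
```

```text
((570.2011108398438, 351.3649597167969), (58.607643127441406, 28.86248016357422), 26.07630729675293)
long axis yaw 0.45511705
570.3423505687391 351.38095214833487
dp [ 0.2679 -0.0168  0.5465] spin -0.0734 tool-y yaw -1.346 pos [0.5059 0.3325 0.1522] t 9.1
[0.5075697  0.44145599 0.06      ]
```

Call:
carry_out(
  deltas=[
    {"dp": [0.15, -0.017, 0], "spin": -0.0734, "hand": 60},
    {"dp": [0.268, -0.017, 0], "spin": -0.0734, "hand": 60},
    {"dp": [0.268, -0.017, 0.1], "spin": -0.0734, "hand": 60},
    {"dp": [0.268, -0.017, 0.2], "spin": -0.0734, "hand": 60},
    {"dp": [0.268, -0.017, 0.2], "spin": -0.0734, "hand": 60},
    {"dp": [0.268, -0.017, 0.2], "spin": -0.0734, "hand": 60},
    {"dp": [0.268, -0.017, 0.2], "spin": -0.0734, "hand": 60},
  ],
)

```text
time: 9.8
ee_pos: [0.57, 0.3537, 0.1043]
eef_rot: [0.974, 0.226, 0.001, -0.0]
ft_force: [0.8, 0.4, 0.0]
width: 0.0604
grip_force: 0.0
```

Run:
```python
from h import *
s0=np.load('cas_s.npy',allow_pickle=True).item();B=px2w(cam('wrist',s0),143,206,.09)
s=read_state();R=Ro.from_quat(s['eef_rot']).as_matrix();print('cap',B,'in tool',R.T@(B-s['ee_pos']),s['joint_vel'].round(3))
go(.5703,.3514,.019,.4551+np.pi/2)
```

```text
cap [0.48223018 0.45946209 0.09      ] in tool [-0.03219907 -0.13363464  0.01420611] [-0.005 -0.005 -0.003 -0.002 -0.    -0.005 -0.002]
dp [-0.0039  0.0088  0.3411] spin 0.0005 tool-y yaw -1.114 pos [0.57   0.3537 0.1043] t 9.8
```

Call:
carry_out(
  deltas=[
    {"dp": [-0.004, 0.009, 0.15], "spin": 0, "hand": 60},
    {"dp": [-0.004, 0.009, 0.3], "spin": 0, "hand": 60},
    {"dp": [-0.004, 0.009, 0.355], "spin": 0, "hand": 60},
    {"dp": [-0.004, 0.009, 0.355], "spin": 0, "hand": 60},
    {"dp": [-0.004, 0.009, 0.355], "spin": 0, "hand": 60},
    {"dp": [-0.004, 0.009, 0.355], "spin": 0, "hand": 25},
    {"dp": [-0.004, 0.009, 0.355], "spin": 0, "hand": 20},
    {"dp": [-0.004, 0.009, 0.355], "spin": 0, "hand": 20},
    {"dp": [-0.004, 0.009, 0.355], "spin": 0, "hand": 20},
    {"dp": [-0.004, 0.009, 0.355], "spin": 0, "hand": 20},
    {"dp": [-0.004, 0.009, 0.355], "spin": 0, "hand": 20},
  ],
  force=20,
)

```text
time: 10.9
ee_pos: [0.5694, 0.3513, 0.014]
eef_rot: [0.974, 0.227, 0.0, 0.0]
ft_force: [-0.6, -0.6, 2.9]
width: 0.0297
grip_force: 20.0
```

Run:
```python
from h import *
go(.5703,.3514,.019,.4551+np.pi/2)
go(.5,-.02,.16,.227+np.pi/2)
```

```text
dp [ 0.0033  0.0013 -0.0199] spin 0.0008 tool-y yaw -1.113 pos [0.5694 0.3513 0.014 ] t 10.9
dp [-0.9051  1.2099 -0.584 ] spin 0.0734 tool-y yaw -1.113 pos [0.5694 0.3513 0.014 ] t 10.9
```

Call:
carry_out(
  deltas=[
    {"dp": [0.0, 0.0, -0.15], "spin": 0, "hand": 20},
    {"dp": [0.0, 0.0, -0.35], "spin": 0, "hand": 20},
    {"dp": [0.0, 0.0, -0.5], "spin": 0, "hand": 20},
    {"dp": [-0.1, 0.17, -0.55], "spin": 0, "hand": 20},
    {"dp": [-0.2, 0.34, -0.55], "spin": 0.0734, "hand": 20},
    {"dp": [-0.3, 0.51, -0.55], "spin": 0.0734, "hand": 20},
    {"dp": [-0.4, 0.68, -0.55], "spin": 0.0734, "hand": 20},
    {"dp": [-0.5, 0.85, -0.55], "spin": 0.0734, "hand": 20},
    {"dp": [-0.6, 0.99, -0.55], "spin": 0.0734, "hand": 20},
    {"dp": [-0.6, 0.99, -0.55], "spin": 0.0734, "hand": 20},
  ],
)

```text
time: 11.9
ee_pos: [0.5437, 0.0554, 0.1509]
eef_rot: [0.994, 0.109, -0.001, 0.002]
ft_force: [0.7, 0.2, -1.4]
width: 0.0298
grip_force: 20.0
```

Run:
```python
from h import *
go(.5472,-.0017,.062,.227+np.pi/2)
```

```text
dp [-0.0353  0.2248  0.3565] spin -0.0029 tool-y yaw -1.353 pos [0.5437 0.0554 0.1509] t 11.9
```

Call:
carry_out(
  deltas=[
    {"dp": [-0.035, 0.15, 0], "spin": -0.003, "hand": 20},
    {"dp": [-0.035, 0.225, 0.1], "spin": -0.003, "hand": 20},
    {"dp": [-0.035, 0.225, 0.25], "spin": -0.003, "hand": 20},
    {"dp": [-0.035, 0.225, 0.35], "spin": -0.003, "hand": 20},
    {"dp": [-0.035, 0.225, 0.35], "spin": -0.003, "hand": 20},
    {"dp": [-0.035, 0.225, 0.35], "spin": -0.003, "hand": 20},
    {"dp": [-0.035, 0.225, 0.35], "spin": -0.003, "hand": 20},
    {"dp": [-0.035, 0.225, 0.35], "spin": -0.003, "hand": 20},
  ],
)

```text
time: 12.7
ee_pos: [0.5493, 0.0065, 0.0654]
eef_rot: [0.993, 0.118, 0.001, 0.0]
ft_force: [0.2, 0.1, -0.7]
width: 0.0297
grip_force: 20.0
```

Run:
```python
from h import *
s=read_state();print(s['joint_vel'].round(3))
go(.5472,-.0017,.032,.227+np.pi/2)
```

```text
[ 0.     0.002  0.003  0.006  0.003 -0.005 -0.   ]
dp [-0.0161  0.0298  0.1336] spin 0.0031 tool-y yaw -1.334 pos [0.5493 0.0065 0.0654] t 12.7
```

Call:
carry_out(
  deltas=[
    {"dp": [-0.016, 0.03, 0.02], "spin": 0.003, "hand": 20},
    {"dp": [-0.016, 0.03, 0.05], "spin": 0.003, "hand": 20},
    {"dp": [-0.016, 0.03, 0.06], "spin": 0.003, "hand": 20},
    {"dp": [-0.016, 0.03, 0.06], "spin": 0.003, "hand": 20},
  ],
)

```text
time: 13.1
ee_pos: [0.5456, -0.002, 0.0481]
eef_rot: [0.994, 0.113, -0.001, -0.0]
ft_force: [-0.3, 0.5, -1.3]
width: 0.0297
grip_force: 20.0
```

Run:
```python
from h import *
s=read_state();print(s['joint_vel'].round(3),s['ft_force'])
go(.5472,-.0017,.032,.227+np.pi/2)
```

```text
[-0.003 -0.007 -0.006 -0.011 -0.004  0.007  0.005] [-0.30151125  0.48237741 -1.28158668]
dp [0.0067 0.0003 0.0644] spin 0.0 tool-y yaw -1.344 pos [ 0.5456 -0.002   0.0481] t 13.1
```

Call:
carry_out(
  deltas=[
    {"dp": [0.006, 0, 0.012], "spin": 0, "hand": 20},
    {"dp": [0.006, 0, 0.024], "spin": 0, "hand": 20},
    {"dp": [0.006, 0, 0.034], "spin": 0, "hand": 20},
    {"dp": [0.006, 0, 0.042], "spin": 0, "hand": 20},
    {"dp": [0.006, 0, 0.042], "spin": 0, "hand": 20},
  ],
)

```text
time: 13.6
ee_pos: [0.5474, -0.0017, 0.038]
eef_rot: [0.994, 0.113, -0.0, 0.0]
ft_force: [0.2, 0.8, -0.9]
width: 0.0294
grip_force: 20.0
```

Call:
carry_out(
  deltas=[
    {"dp": [0, 0, 0.01], "spin": 0, "hand": 20},
    {"dp": [0, 0, 0.02], "spin": 0, "hand": 20},
    {"dp": [0, 0, 0.028], "spin": 0, "hand": 20},
    {"dp": [0, 0, 0.028], "spin": 0, "hand": 20},
  ],
)

```text
time: 14.0
ee_pos: [0.5476, -0.0017, 0.0318]
eef_rot: [0.994, 0.113, -0.0, 0.0]
ft_force: [-4.2, 0.1, 7.9]
width: 0.03
grip_force: 20.0
```

Call:
carry_out(
  deltas=[
    {"dp": [0, 0, 0.02], "spin": 0, "hand": 48},
    {"dp": [0, 0, 0.02], "spin": 0, "hand": 48},
    {"dp": [0, 0, 0.0], "spin": 0, "hand": 48},
    {"dp": [0, 0, -0.1], "spin": 0, "hand": 48},
    {"dp": [0, 0, -0.3], "spin": 0, "hand": 48},
    {"dp": [0, 0, -0.48], "spin": 0, "hand": 48},
    {"dp": [-0.06, 0.2, -0.5], "spin": 0, "hand": 80},
    {"dp": [-0.12, 0.4, -0.5], "spin": 0, "hand": 80},
    {"dp": [-0.18, 0.6, -0.5], "spin": 0, "hand": 80},
    {"dp": [-0.24, 0.8, -0.5], "spin": 0, "hand": 80},
    {"dp": [-0.3, 0.98, -0.5], "spin": 0, "hand": 80},
    {"dp": [-0.3, 0.98, -0.5], "spin": 0, "hand": 80},
  ],
)

```text
time: 15.2
ee_pos: [0.5273, -0.2651, 0.1557]
eef_rot: [0.994, 0.109, -0.001, 0.001]
ft_force: [0.0, -0.2, -0.1]
width: 0.0791
grip_force: 0.0
```

Call:
carry_out(
  deltas=[
    {"dp": [0, 0.15, 0], "spin": 0, "hand": 80},
    {"dp": [-0.05, 0.27, 0], "spin": 0, "hand": 80},
    {"dp": [-0.05, 0.27, 0], "spin": 0, "hand": 80},
    {"dp": [-0.05, 0.27, 0], "spin": 0, "hand": 80},
    {"dp": [-0.05, 0.27, 0], "spin": 0, "hand": 80},
    {"dp": [-0.05, 0.27, 0], "spin": 0, "hand": 80},
  ],
)

```text
time: 15.8
ee_pos: [0.5332, -0.3244, 0.1565]
eef_rot: [0.993, 0.114, 0.0, -0.0]
ft_force: [-0.0, 0.6, 0.4]
width: 0.0797
grip_force: 0.0
```

Run:
```python
from h import *
s=read_state();C=cam('wrist',s);im=camera('wrist')[:,:,::-1]
np.save('ycup.npy',im);np.save('ycup_s.npy',s,allow_pickle=True)
print(s['ee_pos'],s['joint_vel'].round(3),w2px(C,[.59,-.317,.055]))
cv2.imwrite('pics/w_ycup.png',im)
```

```text
[ 0.53316698 -0.32439234  0.15646918] [-0.001 -0.001  0.005 -0.002  0.001  0.001  0.003] [327.65541895 129.66525003]
```

View pics/w_ycup.png

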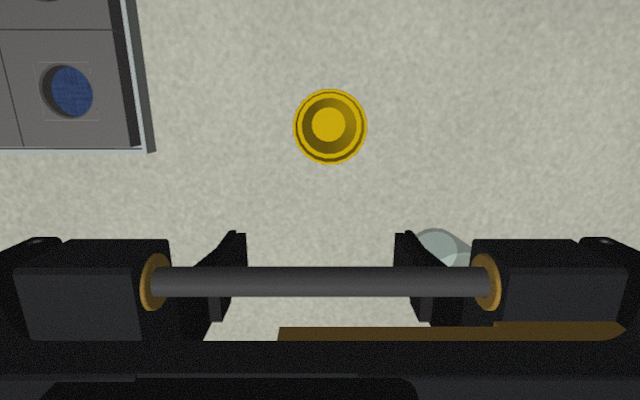

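The yellow cup's mouth is at (330,127), about 74 px across, which fits 60 mm.

Run:
```python
from h import *
im=np.load('ycup.npy').astype(int);s=np.load('ycup_s.npy',allow_pickle=True).item();C=cam('wrist',s)
k,st,c,e=blob((im[:,:,2]-im[:,:,0]>50),330,125);print(st,e)
X=px2w(C,*e[0],.055);print(X);go(X[0],X[1],.025,-1.344)
```

```text
[ 292   89   75   76 4485] ((329.4324035644531, 126.36351013183594), (73.77214050292969, 75.57072448730469), 8.527016639709473)
[ 0.59283647 -0.31778045  0.055     ]
dp [0.2388 0.0276 0.526 ] spin 0.0006 tool-y yaw -1.342 pos [ 0.5331 -0.3246  0.1565] t 15.85
```

Call:
carry_out(
  deltas=[
    {"dp": [0.15, 0.028, 0], "spin": 0, "hand": 84},
    {"dp": [0.239, 0.028, 0.05], "spin": 0, "hand": 84},
    {"dp": [0.239, 0.028, 0.2], "spin": 0, "hand": 84},
    {"dp": [0.239, 0.028, 0.3], "spin": 0, "hand": 84},
    {"dp": [0.239, 0.028, 0.42], "spin": 0, "hand": 84},
    {"dp": [0.239, 0.028, 0.5], "spin": 0, "hand": 84},
    {"dp": [0.239, 0.028, 0.526], "spin": 0, "hand": 84},
    {"dp": [0.239, 0.028, 0.526], "spin": 0, "hand": 84},
    {"dp": [0.239, 0.028, 0.526], "spin": 0, "hand": 84},
  ],
)

```text
time: 16.75
ee_pos: [0.5933, -0.3193, 0.0263]
eef_rot: [0.994, 0.113, 0.001, 0.0]
ft_force: [-0.4, 0.3, 0.9]
width: 0.0838
grip_force: 0.0
```

Run:
```python
from h import *
go(.5928,-.3178,.025,-1.344)
```

```text
dp [-0.0007 -0.0062  0.005 ] spin 0.0002 tool-y yaw -1.343 pos [ 0.5933 -0.3193  0.0263] t 16.75
```

Call:
carry_out(
  deltas=[
    {"dp": [-0.001, -0.006, 0.005], "spin": 0, "hand": 50},
    {"dp": [-0.001, -0.006, 0.005], "spin": 0, "hand": 50},
    {"dp": [-0.001, -0.006, 0.005], "spin": 0, "hand": 50},
    {"dp": [-0.001, -0.006, 0.005], "spin": 0, "hand": 50},
    {"dp": [-0.001, -0.006, 0.005], "spin": 0, "hand": 50},
    {"dp": [-0.001, -0.006, 0.005], "spin": 0, "hand": 50},
    {"dp": [-0.001, -0.006, 0.005], "spin": 0, "hand": 50},
  ],
  force=15,
)

```text
time: 17.45
ee_pos: [0.592, -0.3179, 0.0239]
eef_rot: [0.994, 0.113, 0.0, 0.0]
ft_force: [-1.2, 0.3, 4.2]
width: 0.0599
grip_force: 15.0
```

Run:
```python
from h import *
go(.5928,-.3178,.025,-1.344);go(.5695,-.0944,.1,-1.344)
```

```text
dp [ 0.0031  0.0002 -0.0043] spin 0.0001 tool-y yaw -1.344 pos [ 0.592  -0.3179  0.0239] t 17.45
dp [ 0.1135 -0.8913 -0.3046] spin 0.0001 tool-y yaw -1.344 pos [ 0.592  -0.3179  0.0239] t 17.45
```

Call:
carry_out(
  deltas=[
    {"dp": [0, 0, -0.12], "spin": 0, "hand": 50},
    {"dp": [0, 0, -0.3], "spin": 0, "hand": 50},
    {"dp": [0, -0.05, -0.42], "spin": 0, "hand": 50},
    {"dp": [0.02, -0.2, -0.42], "spin": 0, "hand": 50},
    {"dp": [0.04, -0.37, -0.42], "spin": 0, "hand": 50},
    {"dp": [0.06, -0.54, -0.42], "spin": 0, "hand": 50},
    {"dp": [0.08, -0.71, -0.42], "spin": 0, "hand": 50},
    {"dp": [0.1, -0.84, -0.42], "spin": 0, "hand": 50},
    {"dp": [0.11, -0.891, -0.4], "spin": 0, "hand": 50},
    {"dp": [0.11, -0.891, -0.3], "spin": 0, "hand": 50},
    {"dp": [0.11, -0.891, -0.2], "spin": 0, "hand": 50},
    {"dp": [0.11, -0.891, -0.18], "spin": 0, "hand": 50},
    {"dp": [0.11, -0.891, -0.18], "spin": 0, "hand": 50},
    {"dp": [0.11, -0.891, -0.18], "spin": 0, "hand": 50},
  ],
)

```text
time: 18.85
ee_pos: [0.5691, -0.0949, 0.0695]
eef_rot: [0.994, 0.113, 0.001, 0.0]
ft_force: [0.4, -0.0, -0.5]
width: 0.0595
grip_force: 15.0
```

Run:
```python
from h import *
s=read_state();print(s['joint_vel'].round(3),s['width']);go(.5688,-.0946,.042,-1.344)
```

```text
[-0.001 -0.009 -0.005 -0.005  0.002 -0.002 -0.003] 0.05950833024944444
dp [-0.0011 -0.0017  0.1099] spin -0.0001 tool-y yaw -1.344 pos [ 0.5691 -0.0949  0.0695] t 18.85
```

Call:
carry_out(
  deltas=[
    {"dp": [-0.001, -0.002, 0.03], "spin": 0, "hand": 50},
    {"dp": [-0.001, -0.002, 0.06], "spin": 0, "hand": 50},
    {"dp": [-0.001, -0.002, 0.08], "spin": 0, "hand": 50},
    {"dp": [-0.001, -0.002, 0.095], "spin": 0, "hand": 50},
    {"dp": [-0.001, -0.002, 0.107], "spin": 0, "hand": 50},
    {"dp": [-0.001, -0.002, 0.113], "spin": 0, "hand": 50},
    {"dp": [-0.001, -0.002, 0.113], "spin": 0, "hand": 50},
    {"dp": [-0.001, -0.002, 0.113], "spin": 0, "hand": 50},
  ],
)

```text
time: 19.65
ee_pos: [0.5688, -0.094, 0.0417]
eef_rot: [0.994, 0.113, 0.001, 0.0]
ft_force: [-4.2, 1.0, 11.7]
width: 0.0594
grip_force: 15.0
```

Call:
carry_out(
  deltas=[
    {"dp": [0, 0, 0.0], "spin": 0, "hand": 76},
    {"dp": [0, 0, 0.0], "spin": 0, "hand": 76},
    {"dp": [0, 0, 0.0], "spin": 0, "hand": 76},
    {"dp": [0, 0, -0.1], "spin": 0, "hand": 76},
    {"dp": [0, 0, -0.3], "spin": 0, "hand": 76},
    {"dp": [0, 0, -0.48], "spin": 0, "hand": 80},
    {"dp": [-0.05, -0.2, -0.48], "spin": 0, "hand": 80},
    {"dp": [-0.1, -0.4, -0.48], "spin": 0, "hand": 80},
    {"dp": [-0.15, -0.6, -0.48], "spin": 0, "hand": 80},
    {"dp": [-0.2, -0.8, -0.48], "spin": 0, "hand": 80},
    {"dp": [-0.25, -1, -0.48], "spin": 0, "hand": 80},
    {"dp": [-0.25, -1, -0.48], "spin": 0, "hand": 80},
  ],
)

```text
time: 20.85
ee_pos: [0.4483, 0.1408, 0.1606]
eef_rot: [0.993, 0.117, 0.0, -0.0]
ft_force: [0.4, 0.4, 0.2]
width: 0.0802
grip_force: 0.0
```

Call:
carry_out(
  deltas=[
    {"dp": [-0.06, -0.2, 0], "spin": 0, "hand": 80},
    {"dp": [-0.12, -0.4, 0], "spin": 0, "hand": 80},
    {"dp": [-0.2, -0.55, 0], "spin": 0, "hand": 80},
    {"dp": [-0.22, -0.55, 0], "spin": 0, "hand": 80},
    {"dp": [-0.22, -0.55, 0], "spin": 0, "hand": 80},
    {"dp": [-0.22, -0.55, 0], "spin": 0, "hand": 80},
    {"dp": [-0.22, -0.55, 0], "spin": 0, "hand": 80},
    {"dp": [-0.22, -0.55, 0], "spin": 0, "hand": 80},
  ],
)

```text
time: 21.65
ee_pos: [0.3672, 0.2562, 0.1602]
eef_rot: [0.994, 0.112, -0.0, -0.0]
ft_force: [0.1, -0.2, -0.3]
width: 0.0801
grip_force: 0.0
```

Run:
```python
from h import *
s=read_state();C=cam('wrist',s);im=camera('wrist')[:,:,::-1]
np.save('bcup.npy',im);np.save('bcup_s.npy',s,allow_pickle=True)
print(s['ee_pos'],s['joint_vel'].round(3),w2px(C,[.3888,.2619,.055]))
cv2.imwrite('pics/w_bcup.png',im)
```

```text
[0.36715837 0.25616968 0.16017563] [-0.002 -0.001 -0.005  0.001 -0.001  0.001 -0.001] [319.62634114 171.32044623]
```

View pics/w_bcup.png

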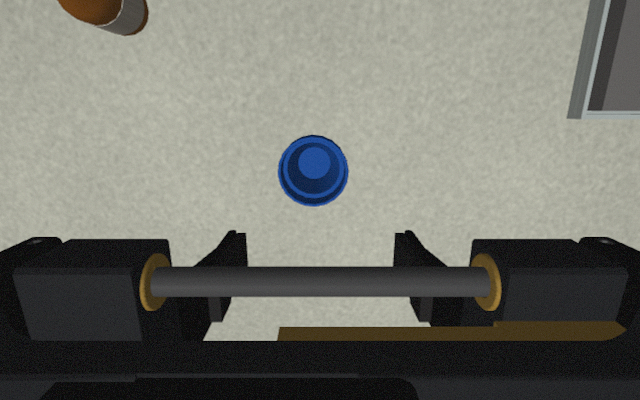

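The blue cup is at about (313,170) and some of its side shows at the top edge, so I'll fit the silhouette of the rim band (z 33–55 mm).

Run:
```python
from fit import *
im=np.load('bcup.npy').astype(int);s=np.load('bcup_s.npy',allow_pickle=True).item();C=cam('wrist',s)
mask=((im[:,:,0]-im[:,:,2])>15).astype(np.float32);sl=np.s_[120:220,265:360];c6=circ(.06)
def f(p):
    q=np.vstack([[w2px(C,[*(c+p/1e3),z]) for c in c6] for z in(.033,.055)]).astype(np.float32)
    m=np.zeros((1600,2560),np.uint8);cv2.fillConvexPoly(m,np.round(cv2.convexHull(q)*4+1.5).astype(np.int32),1)
    return np.abs(cv2.resize(m.astype(np.float32),(640,400),interpolation=cv2.INTER_AREA)[sl]-mask[sl]).sum()
p0=np.array([386.,262.]);r=minimize(f,p0,method='Nelder-Mead',options=dict(initial_simplex=[p0,p0+[5,0],p0+[0,5]],xatol=.05,fatol=.5))
print(r.x,r.fun,mask[sl].sum());go(r.x[0]/1e3,r.x[1]/1e3,.025,-1.344)
```

```text
[386.36878895 267.40968023] 88.5 3975.0
dp [ 0.0855 -0.0258  0.5407] spin -0.0004 tool-y yaw -1.345 pos [0.367  0.2563 0.1602] t 21.7
```

Call:
carry_out(
  deltas=[
    {"dp": [0.085, -0.026, 0.1], "spin": 0, "hand": 84},
    {"dp": [0.085, -0.026, 0.25], "spin": 0, "hand": 84},
    {"dp": [0.085, -0.026, 0.35], "spin": 0, "hand": 84},
    {"dp": [0.085, -0.026, 0.45], "spin": 0, "hand": 84},
    {"dp": [0.085, -0.026, 0.52], "spin": 0, "hand": 84},
    {"dp": [0.085, -0.026, 0.54], "spin": 0, "hand": 84},
    {"dp": [0.085, -0.026, 0.54], "spin": 0, "hand": 84},
    {"dp": [0.085, -0.026, 0.54], "spin": 0, "hand": 84},
  ],
)

```text
time: 22.5
ee_pos: [0.3862, 0.2684, 0.0261]
eef_rot: [0.994, 0.113, 0.001, -0.0]
ft_force: [0.6, 0.2, 1.2]
width: 0.0839
grip_force: 0.0
```

Run:
```python
from h import *
go(.3864,.2674,.025,-1.344)
```

```text
dp [-0.0003  0.0039  0.0044] spin -0.0 tool-y yaw -1.344 pos [0.3862 0.2684 0.0261] t 22.5
```

Call:
carry_out(
  deltas=[
    {"dp": [0, 0.004, 0.004], "spin": 0, "hand": 50},
    {"dp": [0, 0.004, 0.004], "spin": 0, "hand": 50},
    {"dp": [0, 0.004, 0.004], "spin": 0, "hand": 50},
    {"dp": [0, 0.004, 0.004], "spin": 0, "hand": 50},
    {"dp": [0, 0.004, 0.004], "spin": 0, "hand": 50},
    {"dp": [0, 0.004, 0.004], "spin": 0, "hand": 50},
    {"dp": [0, 0.004, 0.004], "spin": 0, "hand": 50},
  ],
  force=15,
)

```text
time: 23.2
ee_pos: [0.3861, 0.2671, 0.0245]
eef_rot: [0.994, 0.113, 0.0, 0.0]
ft_force: [-0.3, -0.7, 5.4]
width: 0.0602
grip_force: 15.0
```

Run:
```python
from h import *
go(.3864,.2674,.025,-1.344);go(.5,-.11,.2,-1.344)
```

```text
dp [ 0.0015 -0.0009 -0.002 ] spin 0.0001 tool-y yaw -1.344 pos [0.3861 0.2671 0.0245] t 23.2
dp [ 0.1047  1.5724 -0.7016] spin 0.0001 tool-y yaw -1.344 pos [0.3861 0.2671 0.0245] t 23.2
```

Call:
carry_out(
  deltas=[
    {"dp": [0, 0, -0.12], "spin": 0, "hand": 50},
    {"dp": [0, 0, -0.3], "spin": 0, "hand": 50},
    {"dp": [0, 0.05, -0.48], "spin": 0, "hand": 50},
    {"dp": [0, 0.22, -0.56], "spin": 0, "hand": 50},
    {"dp": [0, 0.4, -0.6], "spin": 0, "hand": 50},
    {"dp": [0, 0.58, -0.62], "spin": 0, "hand": 50},
    {"dp": [0, 0.76, -0.62], "spin": 0, "hand": 50},
    {"dp": [0, 0.94, -0.62], "spin": 0, "hand": 50},
    {"dp": [0, 1, -0.62], "spin": 0, "hand": 50},
  ],
)

```text
time: 24.1
ee_pos: [0.4423, 0.0188, 0.1789]
eef_rot: [0.994, 0.111, -0.0, 0.0]
ft_force: [-0.6, 0.5, -0.5]
width: 0.0599
grip_force: 15.0
```

Call:
carry_out(
  deltas=[
    {"dp": [0.05, 0.18, 0], "spin": 0, "hand": 50},
    {"dp": [0.08, 0.36, 0], "spin": 0, "hand": 50},
    {"dp": [0.1, 0.52, 0], "spin": 0, "hand": 50},
    {"dp": [0.1, 0.57, 0], "spin": 0, "hand": 50},
    {"dp": [0.1, 0.57, 0], "spin": 0, "hand": 50},
    {"dp": [0.1, 0.57, 0], "spin": 0, "hand": 50},
    {"dp": [0.1, 0.57, 0], "spin": 0, "hand": 50},
    {"dp": [0.1, 0.57, 0], "spin": 0, "hand": 50},
  ],
)

```text
time: 24.9
ee_pos: [0.4985, -0.1083, 0.1795]
eef_rot: [0.993, 0.114, 0.0, 0.0]
ft_force: [0.1, -0.4, 0.1]
width: 0.0601
grip_force: 15.0
```

Run:
```python
from h import *
s=read_state();C=cam('wrist',s);im=camera('wrist')[:,:,::-1]
np.save('fin.npy',im);np.save('fin_s.npy',s,allow_pickle=True)
print(s['ee_pos'],s['joint_vel'].round(3),w2px(C,[.5691,-.0945,.073]))
cv2.imwrite('pics/w_fin.png',im)
```

```text
[ 0.49850315 -0.10828011  0.17950628] [ 0.002  0.001  0.007 -0.004  0.001 -0.001  0.002] [323.73416241 110.36076793]
```

View pics/w_fin.png

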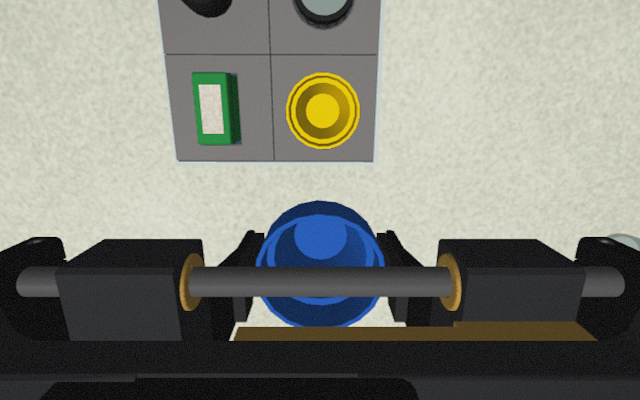

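The yellow cup is seated with its rim at (323,110), and the cassette sits level in its pocket at (215,108). The blue cup is held between the fingers. Next is the yellow rim fit.

Run:
```python
from h import *
im=np.load('fin.npy').astype(int);s=np.load('fin_s.npy',allow_pickle=True).item();C=cam('wrist',s)
k,st,c,e=blob((im[:,:,2]-im[:,:,0]>50),323,110);print(st,e)
X=px2w(C,*e[0],.073);print(X);go(X[0],X[1],.105,-1.344)
```

```text
[ 286   72   74   77 4534] ((322.50958251953125, 110.20600891113281), (73.74301147460938, 76.4410171508789), 1.2149596214294434)
[ 0.56899353 -0.09351434  0.073     ]
dp [0.288  0.0052 0.2981] spin 0.0007 tool-y yaw -1.342 pos [ 0.4985 -0.1086  0.1795] t 24.95
```

Call:
carry_out(
  deltas=[
    {"dp": [0.15, 0.006, 0], "spin": 0, "hand": 50},
    {"dp": [0.27, 0.006, 0.05], "spin": 0, "hand": 50},
    {"dp": [0.288, 0.006, 0.15], "spin": 0, "hand": 50},
    {"dp": [0.288, 0.006, 0.24], "spin": 0, "hand": 50},
    {"dp": [0.288, 0.006, 0.28], "spin": 0, "hand": 50},
    {"dp": [0.288, 0.006, 0.28], "spin": 0, "hand": 50},
    {"dp": [0.288, 0.006, 0.28], "spin": 0, "hand": 50},
    {"dp": [0.288, 0.006, 0.28], "spin": 0, "hand": 50},
  ],
)

```text
time: 25.75
ee_pos: [0.5698, -0.0951, 0.1108]
eef_rot: [0.994, 0.113, 0.001, 0.0]
ft_force: [-0.5, -0.3, -0.8]
width: 0.0604
grip_force: 15.0
```

Run:
```python
from h import *
go(.5691,-.0937,.0645,-1.344);print(read_state()['joint_vel'].round(3))
```

```text
dp [-0.0019 -0.0061  0.1851] spin 0.0001 tool-y yaw -1.344 pos [ 0.5698 -0.0951  0.1108] t 25.75
[ 0.001  0.001  0.     0.001  0.001 -0.003  0.001]
```

Call:
carry_out(
  deltas=[
    {"dp": [-0.002, -0.005, 0.02], "spin": 0, "hand": 50},
    {"dp": [-0.002, -0.005, 0.04], "spin": 0, "hand": 50},
    {"dp": [-0.002, -0.005, 0.07], "spin": 0, "hand": 50},
    {"dp": [-0.002, -0.005, 0.1], "spin": 0, "hand": 50},
    {"dp": [-0.002, -0.005, 0.12], "spin": 0, "hand": 50},
    {"dp": [-0.002, -0.005, 0.14], "spin": 0, "hand": 50},
    {"dp": [-0.002, -0.005, 0.155], "spin": 0, "hand": 50},
    {"dp": [-0.002, -0.005, 0.16], "spin": 0, "hand": 50},
    {"dp": [-0.002, -0.005, 0.16], "spin": 0, "hand": 50},
  ],
)

```text
time: 26.65
ee_pos: [0.5684, -0.0939, 0.0693]
eef_rot: [0.994, 0.113, 0.0, 0.0]
ft_force: [0.5, -0.1, -1.7]
width: 0.0605
grip_force: 15.0
```

Call:
carry_out(
  deltas=[
    {"dp": [0.002, 0, 0.007], "spin": 0, "hand": 50},
    {"dp": [0.002, 0, 0.013], "spin": 0, "hand": 50},
    {"dp": [0.002, 0, 0.018], "spin": 0, "hand": 50},
    {"dp": [0.002, 0, 0.022], "spin": 0, "hand": 50},
    {"dp": [0.002, 0, 0.022], "spin": 0, "hand": 50},
  ],
)

```text
time: 27.15
ee_pos: [0.5693, -0.0937, 0.0645]
eef_rot: [0.994, 0.113, 0.0, 0.0]
ft_force: [-1.6, -0.2, 7.7]
width: 0.0598
grip_force: 15.0
```

Call:
carry_out(
  deltas=[
    {"dp": [0, 0, 0], "spin": 0, "hand": 64},
    {"dp": [0, 0, 0], "spin": 0, "hand": 72},
    {"dp": [0, 0, 0], "spin": 0, "hand": 76},
    {"dp": [0, 0, 0], "spin": 0, "hand": 76},
    {"dp": [0, 0, -0.1], "spin": 0, "hand": 76},
    {"dp": [0, 0, -0.28], "spin": 0, "hand": 76},
    {"dp": [0, 0, -0.45], "spin": 0, "hand": 76},
    {"dp": [-0.1, 0, -0.55], "spin": 0, "hand": 76},
    {"dp": [-0.2, 0, -0.6], "spin": 0, "hand": 76},
    {"dp": [-0.2, 0, -0.6], "spin": 0, "hand": 76},
    {"dp": [-0.2, 0, -0.6], "spin": 0, "hand": 76},
    {"dp": [-0.2, 0, -0.6], "spin": 0, "hand": 76},
    {"dp": [-0.2, 0, -0.6], "spin": 0, "hand": 76},
  ],
)

```text
time: 28.45
ee_pos: [0.5203, -0.1045, 0.2129]
eef_rot: [0.994, 0.114, -0.001, -0.0]
ft_force: [0.3, -0.3, 0.3]
width: 0.0763
grip_force: 0.0
```

Run:
```python
from h import *
s=read_state();C=cam('wrist',s);im=camera('wrist')[:,:,::-1];sc=camera('scene')[:,:,::-1]
a=cv2.resize(im[0:240,140:460],(640,480))[:, :400];b=cv2.resize(sc[170:260,250:370],(400,300),interpolation=cv2.INTER_CUBIC)
o=np.zeros((480,800,3),np.uint8);o[:,:400]=a;o[:300,400:]=b;cv2.imwrite('pics/end.png',o)
print(s['ee_pos'])
for n,p in dict(lens=[.6619,-.0732,.054],blue=[.569,-.0935,.095],cas=[.5476,-.0016,.056]).items():print(n,w2px(C,p),2*(w2px(C,p)-[140,0]))
i=im.astype(int);k=blob((i[:,:,0]-i[:,:,2]>15),*w2px(C,[.569,-.0935,.095]));print(k[1:])
```

```text
[ 0.52025317 -0.10451316  0.21290086]
lens [322.29509325  25.00393844] [364.5901865   50.00787687]
blue [320.97287854 136.58629016] [361.94575709 273.17258033]
cas [223.82087347 133.10599367] [167.64174693 266.21198734]
(array([ 286,   99,   71,   72, 3959], dtype=int32), array([320.76584996, 134.62237939]), ((320.76153564453125, 134.62158203125), (69.63449096679688, 70.58537292480469), 1.61790931224823))
```

View pics/end.png

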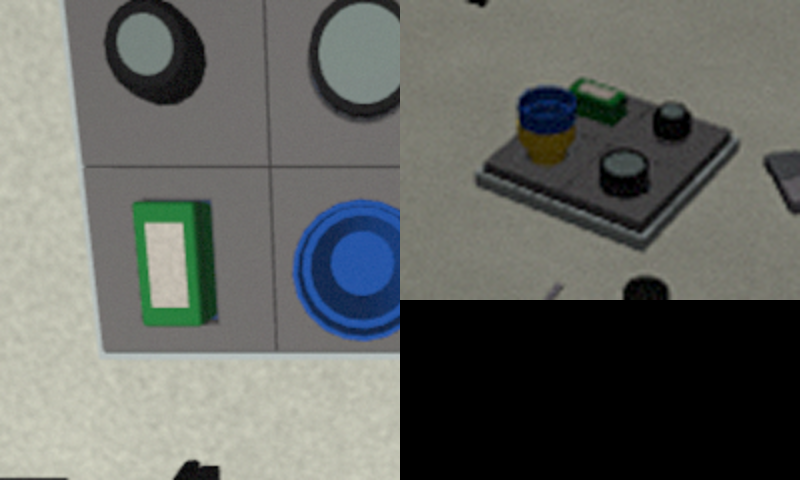

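The final picture shows all four pieces upright and seated. The lens is at (364,52), the cassette at (173,264) and the blue-on-yellow stack at (361,270), each within about 2 mm of the predicted position. I'm handing the job in.

```bash
python3 -c "
from bench import *
print(close_job())"
```

```text
the job is handed in; nothing more can be done
None
```

I handed the job in at about 28.5 s: the lens, cassette and yellow cup are seated in their pockets and the blue cup is nested upright in the yellow one, judging by contact forces and a final picture, since hand-in returned no verdict.

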